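# Swap the cordless desk microphones at the radio desk's charger

## Task

The green microphone in the charger is full: move it into the cup of the white stand, then put the orange microphone into the charger's cup, both seated fully home and upright, and after that push the charger's red-knobbed lever all the way over to its other side. Set the microphones down rather than dropping or tipping them, and leave the other things on the desk where they are.

Things in the scene. Friction and masses are not known exactly. Their poses are not given: they have to be found in the camera images.
- green_mic_mid (a point): cordless desk microphone with green base and green band near its domed metal top; round, 104 mm tall, 0.18 to 0.34 kg. Flat foot 44 mm across; tapered base widens to 72 mm across at 21 to 27 mm up, then narrows to a straight black neck 40 mm across from 38 to 90 mm up. This point: on its axis 52 mm above the foot, in the neck; z up. Starts in the charger's cup
- orange_mic_mid (a point): cordless desk microphone with orange base and orange band near its domed metal top; round, 104 mm tall, 0.18 to 0.34 kg. Flat foot 44 mm across; tapered base widens to 72 mm across at 21 to 27 mm up, then narrows to a straight black neck 40 mm across from 38 to 90 mm up. This point: on its axis 52 mm above the foot, in the neck; z up. Starts standing on the desk
- charger_cup (a point): centre of the floor, 20 mm above the desk, of the charger's blue cup: conical, floor 48 mm across, rim 84 mm inside, 94 outside, 24 mm above the floor. A microphone's base centres itself in it, its foot flat on the floor (1.5 mm play). z up, y points to the lever. The charger is a fixed black plate 14 mm thick, reaching x -55 to 55, y -55 to 120 mm from here; cup and lever stand on it
- stand_cup (a point): centre of the floor, 12 mm above the desk, of the white cup on the stand's fixed round steel foot (100 mm across); z up. Same conical cup as the charger's: floor 48 mm across, rim 84 mm inside, 94 outside, 24 mm above the floor; a microphone's base centres itself in it, its foot flat on the floor
- switch (a joint): charger's lever: 0 rad leaning to the charger's -x side (off, white dot), 1.0 leaning to its +x side (on, green dot, firm stop). Light friction (about 1 N at the knob); stays where it is left. Pivot on the charger's y axis 90 mm from the cup's centre, 36 mm above the desk, on a grey block 70 mm (x) by 50 mm (y), top 39 mm above the desk
- switch_tip (a point): centre of the lever's red ball knob, 26 mm across, 60 mm from the pivot (at 0 rad: 29 mm to the -x side of the pivot and 89 mm above the desk)
- phone: black smartphone lying flat, 72 x 150 x 9 mm; origin under its centre; leave alone
- old_phone: phone with blue screen lying flat, 66 x 135 x 10 mm; origin under its centre; leave alone
- pen: white and green pen lying flat, 140 mm long; origin under its centre; leave alone
- mug: blue mug, 80 mm across, 90 mm tall, with a handle; origin under its centre; leave alone
- handheld: black handheld radio lying on its back, 130 x 58 x 34 mm plus a 70 mm antenna; origin under its centre; leave alone
- screwdriver: screwdriver lying flat; leave alone

How it is judged:
On the way, in this order (a step that is already met when the one before it is completed fails the run):
1. the green microphone is seated in the stand's cup and let go (z of green_mic_mid in the frame of stand_cup between 0.0485 and 0.0555 m and horizontal distance between green_mic_mid and stand_cup below 0.005 m and angle between green_mic_mid's own z axis and vertical below 0.06 rad and contact force between the fingers and green_mic below 0.1 N and linear speed of green_mic below 0.03 m/s), for 0.2 s.
2. the orange microphone is seated in the charger's cup and let go, with the lever still off (z of orange_mic_mid in the frame of charger_cup between 0.0485 and 0.0555 m and horizontal distance between orange_mic_mid and charger_cup below 0.005 m and angle between orange_mic_mid's own z axis and vertical below 0.06 rad and contact force between the fingers and orange_mic below 0.1 N and linear speed of orange_mic below 0.03 m/s and value of joint switch below 0.5 rad), for 0.2 s.
3. the lever is pushed over to on (value of joint switch above 0.8 rad), for 0.2 s.
At the end, for the whole second after the job is handed in: the green microphone stands in the stand's cup and the orange one in the charger's cup, each with its foot within 3.5 mm of the cup's floor, within 5 mm of its centre and within 3.4 degrees of upright, released and at rest; the lever is at 0.8 rad or more (all of step 1 and z of orange_mic_mid in the frame of charger_cup between 0.0485 and 0.0555 m and horizontal distance between orange_mic_mid and charger_cup below 0.005 m and angle between orange_mic_mid's own z axis and vertical below 0.06 rad and contact force between the fingers and orange_mic below 0.1 N and linear speed of orange_mic below 0.03 m/s and value of joint switch above 0.8 rad); the robot touches nothing.
It fails at once if a microphone is dropped (falls freely by more than about 13 mm) ((contact force between anything else and green_mic below 0.1 N and linear speed of green_mic above 0.5 m/s) or (contact force between anything else and orange_mic below 0.1 N and linear speed of orange_mic above 0.5 m/s)).
It fails at once if a microphone is tipped by more than 35 degrees (angle between any of green_mic_mid, orange_mic_mid's own z axis and vertical above 0.61 rad).
It fails at once if another thing on the desk (phones, pen, mug, handheld radio, screwdriver) is moved by more than 30 mm (distance of any of phone, old_phone, pen, mug, handheld, screwdriver from where it was at the start of the episode above 0.03 m).
It also fails if it takes over 72 s, if anything falls off the work surface, if the arm or the gripper's body presses on something with over 40 N, if the wrist force passes 120 N, or if a joint passes its speed limit or range.

## Robot

A 6-joint arm with a two-finger parallel gripper is mounted at the origin on the work surface. World frame = base frame: x ahead of the robot, y to its left, z up, the work surface at z = 0. Lengths are in m, angles in rad, forces in N, time in s.
With the tool pointing down it reaches from about 0.15 to 0.775 m from the base axis. Payload 6.1 kg.
Tool frame: the origin (TCP) lies on the centre line of the jaws, within the pads' length; the fingertips stand r.tip_reach ahead of it and the grasp point (between the pads) lies 8 mm behind it (r.tip_reach is the distance from the TCP to the fingertips, in m); z points along the fingers, y is the line along which they close (so a half turn about z gives the same grasp; the last joint's range is limited). The gripper opens to 85 mm and grips with 20 to 120 N. Pads are 22 mm wide; open, the fingers measure 114 mm over their backs; the gripper's body (76 mm by 85 mm) begins 54 mm behind the grasp point. The pads swing forward as they close: fully open they stand 13 mm farther back than shut.
Start: joints at [1.28, 0.126, -0.04, 1.405, 0, 1.571], TCP at [0.151, 0.503, 0.242] pointing down, gripper open.
Joint ranges: [-2.72, 2.72], [-0.95, 1.95], [-1.27, 1.35], [-1.78, 2.02], [-1.46, 1.47], [-3.14, 3.14]. Speed limits (rad/s): [2.39, 2.39, 3.01, 3.14, 3.14, 3.14].

## Interface

Orientations are given as a rotation vector (axis times angle).
In Python, from plant import r gives the robot as it stands. The module is installed in compiled form; this text tells all that it offers.
- The arm moves only by the tool send_rows, never from a script. Its argument "moves" is a list of rows, each a list of 5 numbers: the closure, from 0 (fully open) to 1 (shut), then the shift along the tool's x, y, z normalised to -1 to 1, where 1 is 30 mm, then the turn about the tool's z normalised to -1 to 1, where 1 is 10 degrees. In form: [[hand, tx, ty, tz, twist], ...]. A call has 1 to 20 rows; each row shifts and turns the commanded pose from where the row before left it, along the tool's axes as they then stand; what a row does not reach is not made up. A row lasts 1/8 s, in which the tool goes at most 62.5 mm and 10.7 degrees, less where a joint would pass 70% of its speed; a pose out of reach is approached as far as the arm can. A call with a number of a shift or a turn outside -1 to 1 is refused whole. A call with a gripper value outside its range is refused whole. The fingers move at their own pace and stop on an object; "squeeze" is the grip in N (left out, the last holds). Time passes only in rows, so rows that do not move let the fingers close. It gives the time, the measured TCP pose, the force, the opening and the grip force at its end, in the units of the state.
- r.get_obs(): the state, without advancing time (a new reading comes with each control period).
- r.snapshot(name): name is "side" or "top"; returns (picture, depth): 480x640x3 uint8, red, green, blue; 480x640 float32, m along the optical axis (not along the pixel's ray), 0 where there is no reading.
- r.camera_model(name): a dict with "intrinsics" (3x3 intrinsics, pixels), "cam_to_world" (4x4, takes a point from camera to world coordinates). Camera axes: x right, y down, z forward; pixel columns grow to the right and rows downward; lengths in m; the calibration is good to about 2 mm. A picture is of the moment at which its call begins. camera_model takes no time and is no camera call.
- r.finish_job(): hands the job in; it is judged then, once.
Trained networks look in the newest picture that a camera, given by its name, has taken for a name from the list of things; names that differ only in an ending like _2 or _b are one class to them, and where a whole thing is asked for, a point or a joint stands for the part that bears it (a point fixed in the world has none). Each returns a list of dicts, best first, with "score" (0 to 1); they miss things now and then, are a little off and sometimes report something else, mostly with a low value. They report only what shows in the picture. A call takes as long as a camera call.
- r.outline_of(camera, target): "mask" (480x640 bool, what is visible of it) and "position" ([column, row] in pixels, amid what is visible of it).
The state is a dict: "clock": time; "joint_pos": joint angles; "joint_velocities": joint speeds; "effort": joint torques, N m; "tool_pos": TCP position; "tool_rot": TCP orientation; "ft_force": force on the tool from outside, world axes, zero at the start; "moment": the same for the moment, N m; "finger_gap": opening from 0.0 (shut) to 1.0 (fully open); "grasp_force": force on a finger pad.
Only numpy, scipy, OpenCV 4.12 (cv2) and the standard library are available. Lean on these libraries where they do the work, as an engineer would, in place of code of your own. Each camera call takes 0.05 s, during which the arm holds its last target. There are 200 camera calls.

## Working session

There is one attempt and no reset: what is moved stays moved. The work goes in short steps, Python scripts to look and compute and a tool call to move; the robot and the scene stay as the last step left them, time stands still between calls to the robot, and variables do not carry over. Pictures are saved under pics/ and viewed, at most 10 in all, crops included, and the job is handed in when it is done.

Besides the shell and the picture viewer there is one more tool, called after ">>>" as name(argument=value, ...), one argument or row to a line, values as JSON. send_rows: Moves the arm, as the interface text tells. Scaled input: -1 to 1 covers 30 mm each way for a shift and 10 degrees each way for a turn. Its arguments: {"type":"object","properties":{"moves":{"type":"array","items":{"type":"array","items":{"type":"number","minimum":-1,"maximum":1}}},"squeeze":{"type":"number"}},"required":["moves"]}

```bash
mkdir -p pics
python3 - <<'E'
from plant import r
import cv2,numpy as np
for n in ("top","side"):
    p,d=r.snapshot(n); cv2.imwrite(f"pics/{n}0.png",p[:,:,::-1]); np.save(f"{n}_d.npy",d)
    m=r.camera_model(n); print(n,m["intrinsics"].round(1).tolist(),m["cam_to_world"].round(3).tolist())
    K=m["intrinsics"];T=m["cam_to_world"]
    for t in ("green_mic_mid","orange_mic_mid","charger_cup","stand_cup","switch","switch_tip","mug","handheld","phone","old_phone","pen","screwdriver"):
        try:
            for o in r.outline_of(n,t)[:2]:
                v,u=np.nonzero(o["mask"]&(d>0)); z=d[v,u]
                P=(np.c_[(u-K[0,2])/K[0,0]*z,(v-K[1,2])/K[1,1]*z,z,np.ones(len(z))]@T.T)[:,:3]
                print(t,round(o["score"],2),np.round(o["position"]).tolist(),len(u),"mid",np.median(P,0).round(3),"lo",np.percentile(P,2,axis=0).round(3),"hi",np.percentile(P,98,axis=0).round(3))
        except Exception as e: print(t,e)
o=r.get_obs(); print(o, r.tip_reach)
E
```

```text
top [[446.9, 0.0, 322.9], [0.0, 446.9, 242.9], [0.0, 0.0, 1.0]] [[0.01, -0.983, 0.181, 0.428], [-1.0, -0.012, -0.01, 0.038], [0.012, -0.181, -0.983, 0.973], [0.0, 0.0, 0.0, 1.0]]
green_mic_mid 0.72 [225.0, 221.0] 1851 mid [0.651 0.243 0.011] lo [0.618 0.179 0.002] hi [0.686 0.309 0.014]
green_mic_mid 0.66 [204.0, 301.0] 973 mid [0.47  0.261 0.059] lo [0.442 0.238 0.047] hi [0.505 0.294 0.126]
orange_mic_mid 0.73 [324.0, 248.0] 1629 mid [0.586 0.028 0.021] lo [ 0.544 -0.015  0.005] hi [0.63  0.072 0.038]
orange_mic_mid 0.63 [455.0, 300.0] 970 mid [ 0.484 -0.24   0.039] lo [ 0.454 -0.271  0.025] hi [ 0.519 -0.217  0.107]
charger_cup 0.95 [187.0, 309.0] 3500 mid [0.453 0.32  0.017] lo [0.4   0.215 0.007] hi [0.527 0.385 0.101]
stand_cup 0.67 [322.0, 248.0] 1652 mid [0.587 0.028 0.021] lo [ 0.544 -0.015  0.004] hi [0.63  0.073 0.039]
switch 0.69 [157.0, 321.0] 178 mid [0.427 0.349 0.099] lo [0.412 0.339 0.046] hi [0.445 0.359 0.106]
switch_tip 0.51 [157.0, 325.0] 146 mid [0.425 0.348 0.101] lo [0.414 0.339 0.067] hi [0.441 0.359 0.106]
mug 0.9 [242.0, 169.0] 1764 mid [0.759 0.211 0.043] 
[... 2825 characters left out ...]
'joint_pos': array([ 1.28001108e+00,  1.25820192e-01, -3.95947499e-02,  1.40535904e+00,
        2.50420173e-06,  1.57083693e+00]), 'joint_velocities': array([ 9.08828548e-04, -4.08120944e-04,  6.08838860e-04, -8.27016111e-04,
        7.42316852e-05,  3.65179038e-04]), 'effort': array([-4.93905227e-04, -4.35711586e+01,  3.53092289e+01,  1.49110969e-03,
        4.02589978e-05,  7.88312434e-06]), 'tool_pos': array([0.15052095, 0.50296596, 0.24228633]), 'tool_rot': array([4.55219833e-01, 3.10843603e+00, 3.52970601e-05]), 'ft_force': array([-0.68938606, -0.3842734 ,  0.2476871 ]), 'moment': array([-0.05265583, -0.01637091, -0.03166412]), 'grasp_force': 0.0, 'finger_gap': 1.0010213838798099} 0.011
```

View pics/top0.png

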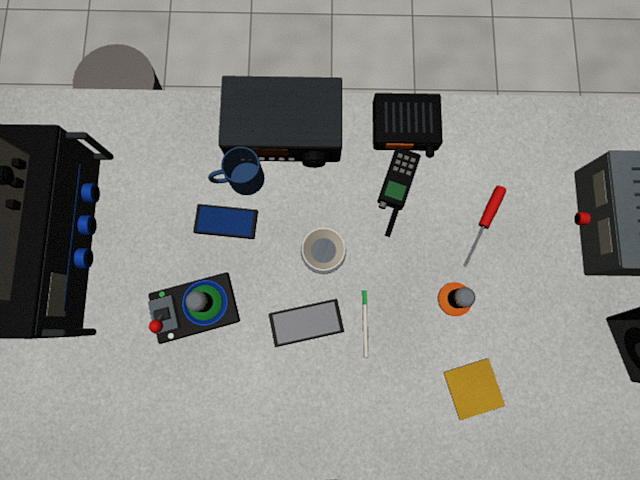

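View pics/side0.png

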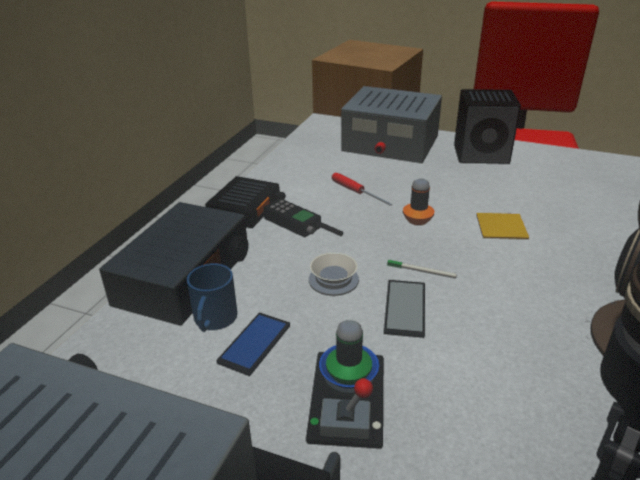

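The top view shows green mic (197,300) in the charger, knob (155,326), stand cup (323,250) and orange mic (457,298). The side view agrees: green mic (348,350), orange mic (419,205), stand (333,270), knob (363,388). The top view's first green and orange hits are wrong (they land on the blue phone and the stand), so I'll use the side hits. Next I'll fit axes with the known radii.

```bash
cat > h.py <<'E'
import numpy as np
from scipy.optimize import least_squares
def cloud(r,n,d):
    m=r.camera_model(n);K=m["intrinsics"];T=m["cam_to_world"]
    v,u=np.mgrid[:480,:640]
    P=np.stack([(u-K[0,2])/K[0,0]*d,(v-K[1,2])/K[1,1]*d,d,np.ones_like(d)],-1)@T.T
    P=P[...,:3]; P[d<=0]=np.nan
    return P
def fit(P,c,R,zlo,zhi,rad=0.012):
    P=P.reshape(-1,3); P=P[(P[:,2]>zlo)&(P[:,2]<zhi)]
    f=np.hypot(*(P[:,:2]-c).T); P=P[abs(f-R)<rad]
    g=lambda x:np.hypot(P[:,0]-x[0],P[:,1]-x[1])-R
    s=least_squares(g,c,loss='soft_l1',f_scale=0.001)
    return s.x.round(4),len(P),np.std(g(s.x)).round(4)
E
python3 - <<'E'
from plant import r
from h import *
import numpy as np,cv2
C={n:cloud(r,n,np.load(n+"_d.npy")) for n in ("top","side")}
for n,P in C.items():
    for k,c,b in (("green",(.468,.270),.02),("orange",(.482,-.235),0)):
        print(n,k,"neck",fit(P,c,.02,b+.045,b+.085),"dome top z",np.nanmax(np.where(np.hypot(P[...,0]-c[0],P[...,1]-c[1])<.03,P[...,2],np.nan)).round(4))
        print("   base",fit(P,c,.036,b+.019,b+.029))
    print(n,"rim ch",fit(P,(.468,.27),.0445,.040,.050),"rim st",fit(P,(.586,.029),.0445,.033,.042))
    print(n,"foot st",fit(P,(.586,.029),.05,.001,.008,.006))
    q=r.outline_of(n,"switch_tip")[0]["mask"]; Q=P[q&(P[...,2]>.07)]
    s=least_squares(lambda x:np.linalg.norm(Q-x,axis=1)-.013,Q.mean(0)-[0,0,.01],loss='soft_l1',f_scale=.001); print("knob",s.x.round(4))
    m=r.outline_of(n,"charger_cup")[0]["mask"]; Q=P[m]; Q=Q[(Q[:,2]>.010)&(Q[:,2]<.018)]
    print(cv2.minAreaRect((Q[:,:2]*1000).astype(np.float32)),len(Q), Q[:,2].mean())
E
```

```text
top green neck (array([0.4727, 0.2715]), 97, np.float64(0.0003)) dome top z 0.1283
   base (array([0.4713, 0.2726]), 501, np.float64(0.0038))
top orange neck (array([ 0.4865, -0.2507]), 69, np.float64(0.0003)) dome top z 0.1078
   base (array([ 0.4863, -0.2511]), 65, np.float64(0.0014))
top rim ch (array([0.472 , 0.2715]), 503, np.float64(0.0035)) rim st (array([0.5889, 0.0286]), 347, np.float64(0.0019))
top foot st (array([0.5879, 0.029 ]), 270, np.float64(0.0032))
knob [0.4246 0.3513 0.0916]
((463.6059875488281, 302.3140869140625), (109.77246856689453, 175.14552307128906), 16.1469669342041) 1726 0.014675772714334751
side green neck (array([0.4694, 0.2718]), 499, np.float64(0.0008)) dome top z 0.125
   base (array([0.47  , 0.2704]), 719, np.float64(0.0048))
side orange neck (array([ 0.4819, -0.2496]), 195, np.float64(0.0018)) dome top z 0.105
   base (array([ 0.4825, -0.2499]), 90, np.float64(0.0028))
side rim ch (array([0.4709, 0.2631]), 644, np.float64(0.0055)) rim st (array([0.5847, 0.03  ]), 168, np.float64(0.0017))
side foot st (array([0.5866, 0.0269]), 244, np.float64(0.0026))
knob [0.4216 0.3517 0.0893]
((460.70904541015625, 304.2119445800781), (108.66650390625, 177.0975341796875), 16.28850746154785) 2356 0.013011316727156172
```

```bash
cat >> h.py <<'E'
from scipy.spatial.transform import Rotation as Ro
def go(o,p):
    "tool-axis shift to p in units of 30 mm"
    R=Ro.from_rotvec(o["tool_rot"]); return (R.inv().apply(np.array(p)-o["tool_pos"])/.03).round(3)
E
python3 - <<'E'
from plant import r
from h import *
print(go(r.get_obs(),(.471,.2718,.17)))
E
```

```text
[-12.443  -4.319   2.41 ]
```

>>> send_rows(
  moves=[
    [0,-0.5,-0.17,0,0],
    [0,-0.9,-0.31,0,0],
    [0,-0.9,-0.31,0.2,0],
    [0,-0.9,-0.31,0.2,0],
    [0,-0.9,-0.31,0.2,0],
    [0,-0.9,-0.31,0.2,0],
    [0,-0.9,-0.31,0.2,0],
    [0,-0.9,-0.31,0.2,0],
    [0,-0.9,-0.31,0.2,0],
    [0,-0.9,-0.31,0.2,0],
    [0,-0.9,-0.31,0.2,0],
    [0,-0.9,-0.31,0.2,0],
    [0,-0.9,-0.31,0.2,0],
    [0,-0.7,-0.25,0.2,0],
    [0,-0.44,-0.18,0,0],
    [0,0,0,0,0],
    [0,0,0,0,0],
  ],
  squeeze=40,
)

```text
clock: 3.62
tool_pos: [0.4706, 0.2719, 0.1706]
tool_rot: [0.455, 3.108, 0.001]
ft_force: [-0.2, 0.4, -0.1]
finger_gap: 1.0
grasp_force: 0.0
```

Run:
```python
from plant import r
from h import *
o=r.get_obs(); print(o["clock"],o["tool_pos"],o["joint_pos"].round(2),go(o,(.471,.2718,.08)))
```

```text
3.625 [0.47060729 0.27192998 0.17063513] [ 0.52  0.17 -0.15  1.26  0.    0.81] [-1.400e-02 -1.000e-03  3.021e+00]
```

>>> send_rows(
  moves=[
    [0,0,0,0.5,0],
    [0,0,0,0.5,0],
    [0,0,0,0.5,0],
    [0,0,0,0.5,0],
    [0,0,0,0.5,0],
    [0,0,0,0.5,0],
    [0,0,0,0,0],
  ],
)

```text
clock: 4.5
tool_pos: [0.4701, 0.2713, 0.0788]
tool_rot: [-0.455, -3.106, 0.003]
ft_force: [-0.4, -0.2, 0.6]
finger_gap: 0.999
grasp_force: 0.0
```

>>> send_rows(
  moves=[
    [0.3,0,0,0,0],
    [0.4,0,0,0,0],
    [0.6,0,0,0,0],
    [1,0,0,0,0],
    [1,0,0,0,0],
    [1,0,0,0,0],
    [1,0,0,0,0],
  ],
  squeeze=40,
)

```text
clock: 5.38
tool_pos: [0.4712, 0.2718, 0.081]
tool_rot: [0.455, 3.107, 0.001]
ft_force: [-0.7, -1.7, 6.1]
finger_gap: 0.459
grasp_force: 39.8
```

>>> send_rows(
  moves=[
    [1,0,0,-0.2,0],
    [1,0,0,-0.4,0],
    [1,0,0,-0.5,0],
    [1,0,0,-0.5,0],
    [1,0,0,-0.4,0],
    [1,0,0,-0.2,0],
    [1,0,0,0,0],
  ],
  squeeze=50,
)

```text
clock: 6.25
tool_pos: [0.4711, 0.2719, 0.1467]
tool_rot: [0.455, 3.108, 0.001]
ft_force: [-0.4, -0.2, -3.8]
finger_gap: 0.454
grasp_force: 50.4
```

Run:
```python
from plant import r
from h import *
import cv2
p,d=r.snapshot("side"); cv2.imwrite("pics/s1.png",p[:,:,::-1])
P=cloud(r,"side",d)
o=r.get_obs(); print(o["clock"],o["tool_pos"],o["ft_force"],o["grasp_force"],go(o,(.587,.029,.14)))
b=o["tool_pos"][2]-.06
m=r.outline_of("side","green_mic_mid"); print(m[0]["score"])
for c in [o["tool_pos"][:2]]: print(fit(P,c,.036,b+.021,b+.027))
```

```text
6.3 [0.47084395 0.27174856 0.14618779] [-0.73886874  0.14331133 -3.71021151] 50.35560429096222 [-6.029 -6.642  0.206]
0.74
(array([0.4696, 0.2715]), 250, np.float64(0.0016))
```

View pics/s1.png

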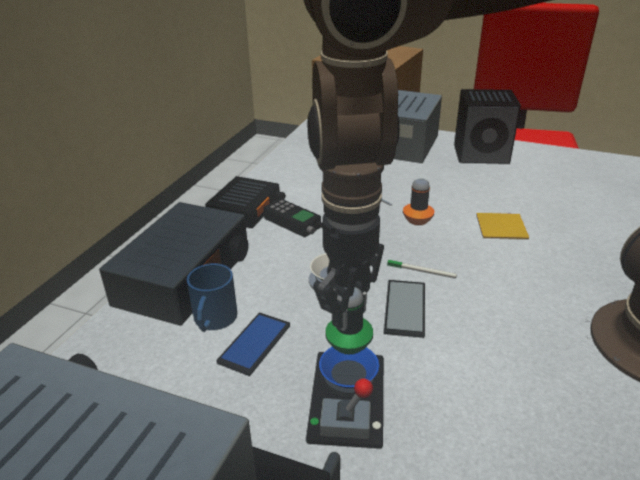

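The mic is held upright, with its base at (350,333) above the empty cup. Carrying it to the stand now.

>>> send_rows(
  moves=[
    [1,-0.2,-0.22,0,0],
    [1,-0.4,-0.44,0,0],
    [1,-0.6,-0.66,0,0],
    [1,-0.6,-0.66,0,0],
    [1,-0.6,-0.66,0,0],
    [1,-0.6,-0.66,0,0],
    [1,-0.6,-0.66,0,0],
    [1,-0.6,-0.66,0,0],
    [1,-0.6,-0.66,0,0],
    [1,-0.6,-0.66,0,0],
    [1,-0.6,-0.66,0,0],
    [1,-0.4,-0.44,0,0],
    [1,-0.03,-0.04,0,0],
    [1,0,0,0,0],
    [1,0,0,0,0],
  ],
)

```text
clock: 8.22
tool_pos: [0.5945, 0.0137, 0.1464]
tool_rot: [-0.454, -3.109, -0.0]
ft_force: [0.8, 0.4, -3.1]
finger_gap: 0.457
grasp_force: 50.5
```

Run:
```python
from plant import r
from h import *
import cv2
o=r.get_obs(); print(o["clock"],o["tool_pos"],o["joint_pos"].round(2),go(o,(.587,.029,.072)))
p,d=r.snapshot("side"); P=cloud(r,"side",d); b=o["tool_pos"][2]-.06
print("base",fit(P,o["tool_pos"][:2],.036,b+.021,b+.027),"rim",fit(P,(.587,.029),.0445,.033,.042),"foot",fit(P,(.587,.029),.05,.001,.008,.006))
```

```text
8.225 [0.59449599 0.01369466 0.14635303] [ 0.02  0.27 -0.07  1.23  0.    0.31] [0.385 0.417 2.479]
base (array([0.5932, 0.0125]), 185, np.float64(0.0023)) rim (array([0.5847, 0.0304]), 176, np.float64(0.0019)) foot (array([0.5868, 0.027 ]), 243, np.float64(0.0026))
```

>>> send_rows(
  moves=[
    [1,0.2,0.2,0,0],
    [1,0.19,0.22,0.1,0],
    [1,0,0,0.4,0],
    [1,0,0,0.4,0],
    [1,0,0,0.4,0],
    [1,0,0,0.4,0],
    [1,0,0,0.3,0],
    [1,0,0,0.1,0],
    [1,0,0,0,0],
    [1,0,0,0,0],
  ],
)

```text
clock: 9.52
tool_pos: [0.5875, 0.0284, 0.0838]
tool_rot: [0.455, 3.108, 0.0]
ft_force: [0.4, -0.2, -3.0]
finger_gap: 0.457
grasp_force: 50.7
```

>>> send_rows(
  moves=[
    [1,0,0,0.1,0],
    [1,0,0,0.1,0],
    [1,0,0,0.05,0],
    [1,0,0,0.03,0],
    [1,0,0,0,0],
    [1,0,0,0,0],
  ],
)

```text
clock: 10.28
tool_pos: [0.5872, 0.0284, 0.075]
tool_rot: [0.455, 3.108, -0.0]
ft_force: [-0.1, 0.2, -3.3]
finger_gap: 0.456
grasp_force: 50.7
```

>>> send_rows(
  moves=[
    [1,0,0,0.03,0],
    [1,0,0,0.03,0],
    [1,0,0,0,0],
  ],
)

```text
clock: 10.65
tool_pos: [0.5873, 0.0284, 0.0732]
tool_rot: [0.455, 3.108, 0.0]
ft_force: [-0.2, 0.8, -1.0]
finger_gap: 0.459
grasp_force: 50.9
```

>>> send_rows(
  moves=[
    [1,0,0,0.03,0],
    [1,0,0,0.02,0],
    [1,0,0,0,0],
  ],
)

```text
clock: 11.02
tool_pos: [0.5875, 0.0283, 0.073]
tool_rot: [0.455, 3.107, 0.0]
ft_force: [-3.0, -1.1, 7.2]
finger_gap: 0.458
grasp_force: 51.5
```

>>> send_rows(
  moves=[
    [0.5,0,0,0,0],
    [0.4,0,0,0,0],
    [0.2,0,0,0,0],
    [0,0,0,0,0],
    [0,0,0,0,0],
    [0,0,0,0,0],
    [0,0,0,-0.4,0],
    [0,0,0,-0.8,0],
    [0,0,0,-0.9,0],
    [0,0,0,-0.9,0],
    [0,0,0,0,0],
  ],
)

```text
clock: 12.4
tool_pos: [0.5887, 0.0285, 0.1648]
tool_rot: [0.454, 3.103, 0.002]
ft_force: [-0.1, -0.1, 0.6]
finger_gap: 1.0
grasp_force: 0.0
```

Run:
```python
from plant import r
from h import *
import cv2
o=r.get_obs(); print(o["clock"],o["tool_pos"],go(o,(.4842,-.2502,.17)))
for n in("top","side"):
    p,d=r.snapshot(n); P=cloud(r,n,d); cv2.imwrite(f"pics/{n}2.png",p[130:370,100:420,::-1].repeat(2,0).repeat(2,1))
    for z in (.052,.065,.08): print(n,z,fit(P,(.587,.029),.02,z,z+.013,.01))
    print(n,"dome",np.nanmax(np.where(np.hypot(P[...,0]-.587,P[...,1]-.029)<.02,np.where(P[...,2]<.14,P[...,2],np.nan),np.nan)),"orange",fit(P,(.484,-.25),.02,.045,.085))
```

```text
12.4 [0.58868134 0.02848768 0.16483304] [ 0.672 -9.898 -0.193]
top 0.052 (array([0.587, 0.029]), 0, np.float64(nan))
top 0.065 (array([0.587, 0.029]), 0, np.float64(nan))
top 0.08 (array([0.587, 0.029]), 0, np.float64(nan))
top dome nan orange (array([ 0.4864, -0.2508]), 112, np.float64(0.0004))
side 0.052 (array([0.5852, 0.0285]), 118, np.float64(0.0013))
side 0.065 (array([0.5856, 0.0283]), 119, np.float64(0.0014))
side 0.08 (array([0.5856, 0.0284]), 121, np.float64(0.0013))
side dome 0.11758661397042447 orange (array([ 0.4819, -0.2503]), 287, np.float64(0.0017))
  ret = _var(a, axis=axis, dtype=dtype, out=out, ddof=ddof,
  arrmean = um.true_divide(arrmean, div, out=arrmean,
  ret = ret.dtype.type(ret / rcount)
<stdin>:8: RuntimeWarning: All-NaN slice encountered
```

View pics/side2.png

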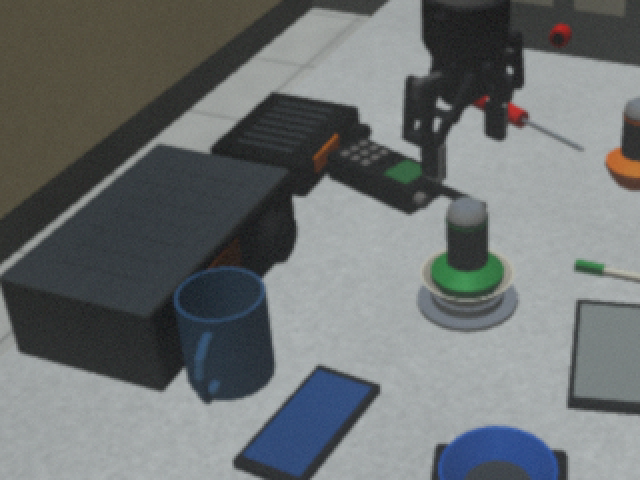

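The crop shows green upright in the white cup at (467,270), with its base sunk inside the rim and its dome at 0.1176 m (expected 0.116). Now orange.

>>> send_rows(
  moves=[
    [0,0.05,-0.4,-0.1,0],
    [0,0.06,-0.8,-0.1,0],
    [0,0.06,-0.9,0,0],
    [0,0.06,-0.9,0,0],
    [0,0.06,-0.9,0,0],
    [0,0.06,-0.9,0,0],
    [0,0.06,-0.9,0,0],
    [0,0.06,-0.9,0,0],
    [0,0.06,-0.9,0,0],
    [0,0.06,-0.9,0,0],
    [0,0.06,-0.9,0,0],
    [0,0.03,-0.4,0,0],
    [0,0,-0.1,0,0],
    [0,0,0,0,0],
    [0,0,0,0,0],
  ],
)

```text
clock: 14.38
tool_pos: [0.4836, -0.2467, 0.1675]
tool_rot: [-0.454, -3.109, -0.0]
ft_force: [-0.0, -0.1, 0.4]
finger_gap: 1.006
grasp_force: 0.0
```

Run:
```python
from plant import r
from h import *
o=r.get_obs(); print(o["clock"],o["tool_pos"],o["joint_pos"].round(2),go(o,(.484,-.2504,.0605)))
```

```text
14.375 [ 0.48358579 -0.24672404  0.16754396] [-0.47  0.17 -0.15  1.25  0.   -0.18] [-0.049 -0.114  3.568]
```

>>> send_rows(
  moves=[
    [0,-0.05,-0.11,0.4,0],
    [0,0,0,0.6,0],
    [0,0,0,0.6,0],
    [0,0,0,0.6,0],
    [0,0,0,0.6,0],
    [0,0,0,0.5,0],
    [0,0,0,0.27,0],
    [0,0,0,0,0],
    [0.3,0,0,0,0],
    [0.4,0,0,0,0],
    [0.6,0,0,0,0],
    [1,0,0,0,0],
    [1,0,0,0,0],
    [1,0,0,0,0],
    [1,0,0,0,0],
  ],
  squeeze=50,
)

```text
clock: 16.25
tool_pos: [0.4842, -0.2513, 0.0612]
tool_rot: [0.455, 3.107, -0.001]
ft_force: [-0.6, -0.8, 4.1]
finger_gap: 0.459
grasp_force: 50.0
```

>>> send_rows(
  moves=[
    [1,0,0,-0.2,0],
    [1,0,0,-0.5,0],
    [1,0,0,-0.6,0],
    [1,0,0,-0.6,0],
    [1,0,0,-0.6,0],
    [1,0,0,-0.3,0],
    [1,0,0,0,0],
    [1,0,0,0,0],
  ],
)

```text
clock: 17.25
tool_pos: [0.4835, -0.2508, 0.1438]
tool_rot: [-0.455, -3.107, -0.001]
ft_force: [-0.1, 0.5, -4.2]
finger_gap: 0.454
grasp_force: 50.5
```

Run:
```python
from plant import r
from h import *
o=r.get_obs(); print(o["clock"],o["tool_pos"],go(o,(.471,.2718,.145)))
p,d=r.snapshot("side"); P=cloud(r,"side",d); b=o["tool_pos"][2]-.06
print("base",fit(P,o["tool_pos"][:2],.036,b+.021,b+.027))
print("cup rim",fit(P,(.471,.2718),.0445,.040,.050), "green",fit(P,(.587,.029),.02,.055,.09,.01))
```

```text
17.25 [ 0.48349715 -0.25078249  0.14380555] [ 5.394 16.569 -0.03 ]
base (array([ 0.4819, -0.2514]), 136, np.float64(0.0028))
cup rim (array([0.4689, 0.2731]), 405, np.float64(0.0019)) green (array([0.5854, 0.0285]), 317, np.float64(0.0014))
```

>>> send_rows(
  moves=[
    [1,0.1,0.3,0,0],
    [1,0.2,0.6,0,0],
    [1,0.31,0.95,0,0],
    [1,0.31,0.95,0,0],
    [1,0.31,0.95,0,0],
    [1,0.31,0.95,0,0],
    [1,0.31,0.95,0,0],
    [1,0.31,0.95,0,0],
    [1,0.31,0.95,0,0],
    [1,0.31,0.95,0,0],
    [1,0.31,0.95,0,0],
    [1,0.31,0.95,0,0],
    [1,0.31,0.95,0,0],
    [1,0.31,0.95,0,0],
    [1,0.31,0.95,0,0],
    [1,0.31,0.95,0,0],
    [1,0.31,0.95,0,0],
    [1,0.31,0.95,0,0],
    [1,0.1,0.35,0,0],
    [1,0.03,0.12,0,0],
  ],
)

```text
clock: 19.8
tool_pos: [0.4707, 0.2722, 0.1443]
tool_rot: [-0.453, -3.108, 0.001]
ft_force: [0.3, -1.7, -2.7]
finger_gap: 0.459
grasp_force: 51.0
```

>>> send_rows(
  moves=[
    [1,0,0,0,0],
    [1,0,0,0,0],
    [1,0,0,0,0],
  ],
)

```text
clock: 20.18
tool_pos: [0.4716, 0.271, 0.1446]
tool_rot: [0.457, 3.108, -0.0]
ft_force: [0.2, -0.5, -2.8]
finger_gap: 0.459
grasp_force: 51.0
```

Run:
```python
from plant import r
from h import *
o=r.get_obs(); print(o["clock"],o["tool_pos"],go(o,(.471,.272,.0812)))
p,d=r.snapshot("side"); P=cloud(r,"side",d); b=o["tool_pos"][2]-.06
print("base",fit(P,o["tool_pos"][:2],.036,b+.021,b+.027))
print("cup rim",fit(P,(.471,.2718),.0445,.040,.050))
```

```text
20.175 [0.4715713  0.27097328 0.14460584] [0.028 0.027 2.114]
base (array([0.4706, 0.2707]), 296, np.float64(0.002))
cup rim (array([0.4691, 0.2728]), 290, np.float64(0.0017))
```

>>> send_rows(
  moves=[
    [1,0.03,0.03,0.1,0],
    [1,0,0,0.4,0],
    [1,0,0,0.4,0],
    [1,0,0,0.4,0],
    [1,0,0,0.3,0],
    [1,0,0,0.1,0],
    [1,0,0,0.1,0],
    [1,0,0,0.1,0],
    [1,0,0,0.06,0],
    [1,0,0,0.03,0],
    [1,0,0,0,0],
    [1,0,0,0,0],
  ],
)

```text
clock: 21.72
tool_pos: [0.4709, 0.2728, 0.0849]
tool_rot: [0.455, 3.108, 0.0]
ft_force: [-0.7, 0.8, -2.8]
finger_gap: 0.457
grasp_force: 51.0
```

>>> send_rows(
  moves=[
    [1,0,0,0.03,0],
    [1,0,0,0.03,0],
    [1,0,0,0,0],
  ],
)

```text
clock: 22.1
tool_pos: [0.4708, 0.2727, 0.0829]
tool_rot: [-0.455, -3.108, 0.0]
ft_force: [0.0, 0.4, -3.5]
finger_gap: 0.456
grasp_force: 51.0
```

>>> send_rows(
  moves=[
    [1,0,0,0.04,0],
    [1,0,0,0.03,0],
    [1,0,0,0,0],
  ],
)

```text
clock: 22.48
tool_pos: [0.471, 0.2724, 0.0813]
tool_rot: [0.456, 3.108, -0.001]
ft_force: [-1.3, -1.9, 2.3]
finger_gap: 0.454
grasp_force: 51.3
```

>>> send_rows(
  moves=[
    [1,0,0,0.03,0],
    [1,0,0,0,0],
  ],
)

```text
clock: 22.72
tool_pos: [0.471, 0.2724, 0.0812]
tool_rot: [0.455, 3.107, -0.0]
ft_force: [-3.2, -4.5, 8.9]
finger_gap: 0.455
grasp_force: 52.1
```

>>> send_rows(
  moves=[
    [0.5,0,0,0,0],
    [0.4,0,0,0,0],
    [0.2,0,0,0,0],
    [0,0,0,0,0],
    [0,0,0,0,0],
    [0,0,0,0,0],
    [0,0,0,-0.4,0],
    [0,0,0,-0.8,0],
    [0,0,0,-0.9,0],
    [0,0,0,-0.9,0],
    [0,0,0,-0.2,0],
    [0,0,0,0,0],
  ],
)

```text
clock: 24.22
tool_pos: [0.471, 0.2728, 0.1762]
tool_rot: [0.455, 3.108, 0.001]
ft_force: [0.2, 0.2, -0.4]
finger_gap: 1.003
grasp_force: 0.0
```

Run:
```python
from plant import r
from h import *
import cv2
o=r.get_obs(); print(o["clock"],o["tool_pos"],o["finger_gap"],o["joint_pos"].round(2))
p,d=r.snapshot("side"); P=cloud(r,"side",d); cv2.imwrite("pics/s3.png",p[200:440,180:500,::-1].repeat(2,0).repeat(2,1))
for z in (.065,.085): print(fit(P,(.471,.272),.02,z,z+.02,.01))
print("rim",fit(P,(.471,.2718),.0445,.040,.050))
print("dome",np.nanmax(np.where((np.hypot(P[...,0]-.471,P[...,1]-.272)<.02)&(P[...,2]<.14),P[...,2],0)))
q=r.outline_of("side","switch_tip")[0]["mask"]; Q=P[q&(P[...,2]>.07)]
s=least_squares(lambda x:np.linalg.norm(Q-x,axis=1)-.013,Q.mean(0)-[0,0,.01],loss='soft_l1',f_scale=.001); print("knob",s.x.round(4))
ch=np.array([.471,.272]);y=np.array([-.279,.960]);x=np.array([.960,.279])
for off in (-75,-60,0,29,50): # knob-line points along charger x
    print(off,go(o,[*(ch+.09*y+off/1000*x),.095]),ch+.09*y+off/1000*x)
```

```text
24.225 [0.47099748 0.27281615 0.17617237] 1.0026710914471113 [ 0.52  0.17 -0.13  1.27  0.    0.82]
(array([0.4695, 0.2732]), 250, np.float64(0.0008))
(array([0.4694, 0.2733]), 257, np.float64(0.0009))
rim (array([0.4731, 0.265 ]), 642, np.float64(0.0049))
dome 0.12526855212457222
knob [0.4217 0.3519 0.0894]
-75 [3.72  1.135 2.705] [0.37389  0.337475]
-60 [3.3   1.406 2.705] [0.38829 0.34166]
0 [1.621 2.492 2.706] [0.44589 0.3584 ]
29 [0.809 3.016 2.707] [0.47373  0.366491]
50 [0.222 3.396 2.708] [0.49389 0.37235]
```

View pics/s3.png

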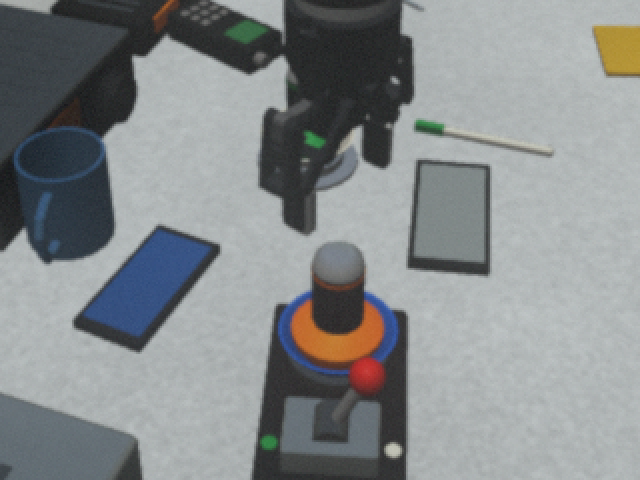

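Orange sits upright in the blue cup (dome 0.1253 m, expected 0.124) and the lever is still off, knob at (367,377) in the crop. Next: shut the jaws, go to the lever's -x side and turn to line up with the charger.

>>> send_rows(
  moves=[
    [1,0.3,0.1,0,0],
    [1,0.8,0.24,0,0],
    [1,0.9,0.27,0,0],
    [1,0.9,0.27,0,0],
    [1,0.6,0.18,0,0],
    [1,0.22,0.07,0,-0.5],
    [1,0,0,0,-0.9],
    [1,0,0,0,-0.9],
    [1,0,0,0,-0.8],
    [1,0,0,0,-0.2],
    [1,0,0,0,0],
    [1,0,0,0,0],
  ],
  squeeze=30,
)

```text
clock: 25.82
tool_pos: [0.3736, 0.3372, 0.1759]
tool_rot: [0.444, -3.11, 0.0]
ft_force: [0.2, 0.3, 0.4]
finger_gap: 0.001
grasp_force: 0.0
```

Run:
```python
from plant import r
from h import *
o=r.get_obs(); print(o["clock"],o["tool_pos"],o["finger_gap"],o["joint_pos"].round(2)); print(Ro.from_rotvec(o["tool_rot"]).as_matrix().round(3))
ch=np.array([.471,.2725]);y=np.array([-.279,.960]);x=np.array([.960,.279])
for off in (-70,-40,0,5,10): print(off,go(o,[*(ch+.09*y+off/1000*x),.092]))
```

```text
25.825 [0.3736137  0.33720008 0.17589519] 0.0009015415834324535 [ 0.73  0.09 -0.22  1.26 -0.    0.45]
[[-0.96 -0.28 -0.  ]
 [-0.28  0.96 -0.  ]
 [ 0.   -0.   -1.  ]]
-70 [-0.183  0.022  2.796]
-40 [-1.183  0.021  2.796]
0 [-2.516  0.02   2.796]
5 [-2.682  0.02   2.796]
10 [-2.849  0.02   2.796]
```

>>> send_rows(
  moves=[
    [1,0,0.02,0.4,0],
    [1,0,0,0.7,0],
    [1,0,0,0.8,0],
    [1,0,0,0.6,0],
    [1,0,0,0.3,0],
    [1,0,0,0,0],
  ],
)

```text
clock: 26.58
tool_pos: [0.3731, 0.3374, 0.0913]
tool_rot: [0.446, -3.109, 0.001]
ft_force: [-0.8, -0.4, 0.3]
finger_gap: 0.001
grasp_force: 0.0
```

>>> send_rows(
  moves=[
    [1,-0.15,0,0,0],
    [1,-0.25,0,0,0],
    [1,-0.25,0,0,0],
    [1,-0.25,0,0,0],
    [1,-0.25,0,0,0],
    [1,-0.25,0,0,0],
    [1,-0.25,0,0,0],
    [1,-0.25,0,0,0],
    [1,-0.2,0,0,0],
    [1,-0.1,0,0,0],
    [1,0,0,0,0],
  ],
)

```text
clock: 27.95
tool_pos: [0.4372, 0.3565, 0.0919]
tool_rot: [-0.446, 3.109, 0.0]
ft_force: [0.0, 0.8, 1.0]
finger_gap: 0.0
grasp_force: 0.0
```

>>> send_rows(
  moves=[
    [1,-0.1,0,0,0],
    [1,-0.1,0,0,0],
    [1,-0.1,0,0,0],
    [1,-0.05,0,0,0],
    [1,0,0,0,0],
  ],
)

```text
clock: 28.58
tool_pos: [0.4471, 0.3594, 0.092]
tool_rot: [-0.446, 3.11, 0.0]
ft_force: [-0.2, -1.4, -0.2]
finger_gap: -0.001
grasp_force: 0.3
```

Run:
```python
from plant import r
from h import *
import cv2
p,d=r.snapshot("side"); P=cloud(r,"side",d); cv2.imwrite("pics/s4.png",p[240:480,200:520,::-1].repeat(2,0).repeat(2,1))
q=r.outline_of("side","switch_tip")[0]; Q=P[q["mask"]&(P[...,2]>.07)]
s=least_squares(lambda x:np.linalg.norm(Q-x,axis=1)-.013,Q.mean(0)-[0,0,.01],loss='soft_l1',f_scale=.001).x
k=s[:2]+[.0015,0]-np.array([.4459,.3589]); print("knob",q["score"],s.round(4),"charger x",k@[.96,.279],"y",k@[-.279,.96])
```

```text
knob 0.82 [0.4684 0.3653 0.0887] charger x 0.024851934798557723 y -0.0006087219528253363
```

View pics/s4.png

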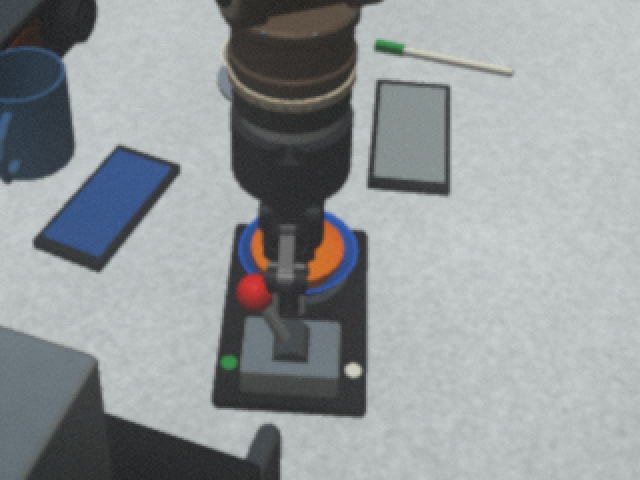

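The knob is at (254,291), now on the green-dot side and about 25 mm past the pivot (roughly 0.93 rad). I'll press lightly to the stop.

>>> send_rows(
  moves=[
    [1,-0.05,0,0,0],
    [1,-0.05,0,0,0],
    [1,0,0,0,0],
  ],
)

```text
clock: 29.05
tool_pos: [0.4499, 0.3602, 0.0919]
tool_rot: [-0.446, 3.11, -0.0]
ft_force: [-1.4, -1.2, -0.7]
finger_gap: -0.002
grasp_force: 0.4
```

>>> send_rows(
  moves=[
    [1,-0.04,0,0,0],
    [1,0,0,0,0],
  ],
)

```text
clock: 29.3
tool_pos: [0.4505, 0.3604, 0.0919]
tool_rot: [0.446, -3.109, 0.0]
ft_force: [-4.0, -1.0, -0.4]
finger_gap: -0.006
grasp_force: 1.6
```

At the stop (4 N). Backing off and lifting clear.

>>> send_rows(
  moves=[
    [1,0.3,0,0,0],
    [1,0.8,0,0,0],
    [1,0.9,0,0,0],
    [1,0.5,0,-0.3,0],
    [1,0,0,-0.8,0],
    [1,0,0,-0.9,0],
    [1,0,0,-0.9,0],
    [1,0.5,0,-0.5,0],
    [1,0.9,0,0,0],
    [1,0.9,0,0,0],
    [1,0.9,0,0,0],
    [1,0.5,0,0,0],
    [1,0,0,0,0],
    [1,0,0,0,0],
  ],
)

```text
clock: 31.05
tool_pos: [0.2729, 0.3085, 0.1941]
tool_rot: [-0.446, 3.109, 0.0]
ft_force: [-0.4, 0.4, 0.6]
finger_gap: -0.002
grasp_force: 0.0
```

Run:
```python
from plant import r
from h import *
import cv2
C={}
for n in("top","side"):
    p,d=r.snapshot(n); P=cloud(r,n,d)
    if n=="side": cv2.imwrite("pics/s5.png",p[:,:,::-1])
    for nm,c,b in (("green",(.587,.029),.012),("orange",(.471,.272),.02)):
        w=(np.hypot(P[...,0]-c[0],P[...,1]-c[1])<.02)&(P[...,2]<.16)
        print(n,nm,fit(P,c,.02,b+.045,b+.065,.01)[:2],fit(P,c,.02,b+.065,b+.085,.01)[:2],"dome-foot",(P[...,2][w].max()-b).round(4) if w.any() else None)
    q=r.outline_of(n,"switch_tip")[0]; Q=P[q["mask"]&(P[...,2]>.07)]
    s=least_squares(lambda x:np.linalg.norm(Q-x,axis=1)-.013,Q.mean(0)-[0,0,.01],loss='soft_l1',f_scale=.001).x
    print("knob",s.round(4),"x",(s[:2]-[.4459,.3589])@[.96,.279])
o=r.get_obs(); print(o["clock"],o["tool_pos"],o["ft_force"])
```

```text
top green (array([0.5893, 0.0285]), 24) (array([0.5893, 0.0285]), 30) dome-foot 0.1111
top orange (array([0.4729, 0.2731]), 47) (array([0.4728, 0.2731]), 47) dome-foot 0.1085
knob [0.4749 0.3657 0.0893] x 0.029689625174729593
side green (array([0.5853, 0.0285]), 185) (array([0.5853, 0.0288]), 178) dome-foot 0.1048
side orange (array([0.4695, 0.2732]), 254) (array([0.4693, 0.2732]), 255) dome-foot 0.1051
knob [0.4718 0.3661 0.0872] x 0.026925771564115325
31.25 [0.27295109 0.30831115 0.19380167] [-0.56570361 -0.12517619 -0.28820092]
```

View pics/s5.png

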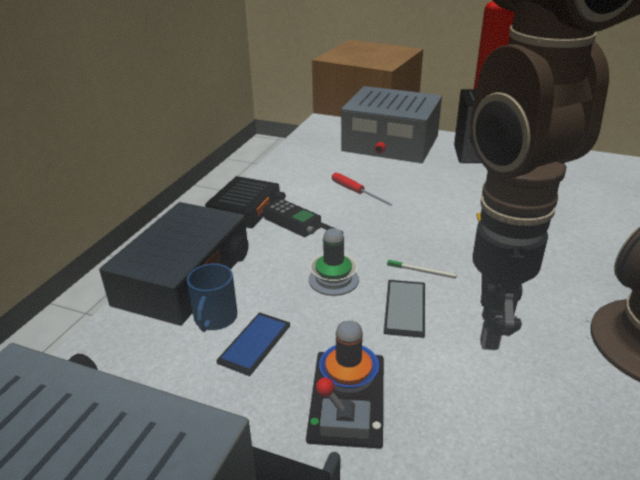

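The picture shows green upright in the stand (333,258), orange upright in the charger (348,350), the knob over on the green-dot side (325,386), and the arm clear of everything.

```bash
python3 -c "
from plant import r
print(r.finish_job())"
```

```text
the job is handed in; nothing more can be done
None
```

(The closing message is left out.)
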